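# Put the seal stamps away in the stand in order of size

## Task

The sealing is finished: put the four wax seal stamps back in the wooden stand, lined up by die size with the smallest die in the smallest well and so on up to the largest die in the largest well, each standing upright with its die fully down on the felt. Set the engraved dies down gently, do not drop or knock them over, and leave the rinse jar and the open ink jar standing where they are.

Things in the scene. Friction and masses are not known exactly. Their poses are not given: they have to be found in the camera images.
- stamp_1: smallest of four upright wax seal stamps: round brass die 25 mm across, brown pear-shaped wooden handle, 90 mm tall, 75 g; no brass shows round the handle from above. Origin: centre of the die's underside, z up. Round handle, widest (28 mm) 75 mm above the origin, tapering to about 21 mm at 30 mm above it; grip 60 to 75 mm above the origin, any yaw.
- stamp_2: second smallest of four upright wax seal stamps: round brass die 36 mm across, brown pear-shaped wooden handle, 90 mm tall, 100 g; a brass ring 6 mm wide shows round the handle from above. Origin: centre of the die's underside, z up. Round handle, widest (24 mm) 75 mm above the origin, tapering to about 18 mm at 30 mm above it; grip 60 to 75 mm above the origin, any yaw.
- stamp_3: second largest of four upright wax seal stamps: round brass die 48 mm across, brown pear-shaped wooden handle, 90 mm tall, 150 g; a brass ring 12 mm wide shows round the handle from above. Origin: centre of the die's underside, z up. Round handle, widest (24 mm) 75 mm above the origin, tapering to about 18 mm at 30 mm above it; grip 60 to 75 mm above the origin, any yaw.
- stamp_4: largest of four upright wax seal stamps: round brass die 60 mm across, brown pear-shaped wooden handle, 90 mm tall, 220 g; a brass ring 18 mm wide shows round the handle from above. Origin: centre of the die's underside, z up. Round handle, widest (24 mm) 75 mm above the origin, tapering to about 18 mm at 30 mm above it; grip 60 to 75 mm above the origin, any yaw.
- well_1: smallest of four round wells in a row, in order of size, in the fixed wooden stand (274x98x23 mm); 34 mm across for the 25 mm die, mouth flared 4 mm more all round, blue felt floor. Origin: centre of the felt, where the die rests, 11 mm above the table, 11 mm below the stand's top. x: along the row to larger wells; centres 52, 64, 76 mm apart.
- well_2: second smallest of four round wells in a row, in order of size, in the fixed wooden stand (274x98x23 mm); 46 mm across for the 36 mm die, mouth flared 4 mm more all round, blue felt floor. Origin: centre of the felt, where the die rests, 11 mm above the table, 11 mm below the stand's top. x: along the row to larger wells; centres 52, 64, 76 mm apart.
- well_3: second largest of four round wells in a row, in order of size, in the fixed wooden stand (274x98x23 mm); 58 mm across for the 48 mm die, mouth flared 4 mm more all round, blue felt floor. Origin: centre of the felt, where the die rests, 11 mm above the table, 11 mm below the stand's top. x: along the row to larger wells; centres 52, 64, 76 mm apart.
- well_4: largest of four round wells in a row, in order of size, in the fixed wooden stand (274x98x23 mm); 70 mm across for the 60 mm die, mouth flared 4 mm more all round, blue felt floor. Origin: centre of the felt, where the die rests, 11 mm above the table, 11 mm below the stand's top. x: along the row to larger wells; centres 52, 64, 76 mm apart.
- rinse_jar: clear glass rinse jar half full of grey water, 65 mm across, 81 mm tall, standing near the paper trimmer; origin at the centre of its underside. Not to be moved.
- ink_jar: small open glass ink jar without its cap, 41 mm across, 28 mm tall, standing on the near side of the table among the stamps; origin at the centre of its underside. Not to be moved.
Not all that is in view belongs to the job. Leave any green look-alike of the stamp_4 alone.

How it is judged (in metres and radians):
At the end, for the whole second after the job is handed in: Each stamp stands in the well of its own size: its origin within 9 mm of the well's centre sideways and within 3 mm of the felt's height, tilted less than 0.08 rad, released and at rest; the rinse jar and the open ink jar are upright and within 20 mm of where they stood (horizontal distance between stamp_1 and well_1 below 0.009 m and z of stamp_1 in the frame of well_1 between -0.004 and 0.003 m and angle between each of stamp_1, stamp_2, stamp_3, stamp_4's own z axis and vertical below 0.08 rad and linear speed of each of stamp_1, stamp_2, stamp_3, stamp_4 below 0.02 m/s and horizontal distance between stamp_2 and well_2 below 0.009 m and z of stamp_2 in the frame of well_2 between -0.004 and 0.003 m and horizontal distance between stamp_3 and well_3 below 0.009 m and z of stamp_3 in the frame of well_3 between -0.004 and 0.003 m and horizontal distance between stamp_4 and well_4 below 0.009 m and z of stamp_4 in the frame of well_4 between -0.004 and 0.003 m and distance of each of rinse_jar, ink_jar from where it was at the start of the episode below 0.02 m and angle between each of rinse_jar, ink_jar's own z axis and vertical below 0.1 rad); the robot touches nothing.
It fails at once if the rinse jar was pushed aside or tipped (distance of rinse_jar from where it was at the start of the episode above 0.02 m or angle between rinse_jar's own z axis and vertical above 0.35 rad).
It fails at once if the open ink jar was pushed aside or tipped (distance of ink_jar from where it was at the start of the episode above 0.02 m or angle between ink_jar's own z axis and vertical above 0.35 rad).
It fails at once if a stamp was dropped from a height, knocked over or sent flying ((linear speed of stamp_1 above 0.65 m/s and contact force between the fingers and stamp_1 below 0.01 N) or (linear speed of stamp_2 above 0.65 m/s and contact force between the fingers and stamp_2 below 0.01 N) or (linear speed of stamp_3 above 0.65 m/s and contact force between the fingers and stamp_3 below 0.01 N) or (linear speed of stamp_4 above 0.65 m/s and contact force between the fingers and stamp_4 below 0.01 N)).
It also fails if it takes over 104 s, if anything falls off the work surface, if the arm or the gripper's body presses on something with over 40 N, if the wrist force passes 120 N, or if a joint passes its speed limit or range.

## Robot

A 6-joint arm with a two-finger parallel gripper is mounted at the origin on a cart in front of the work surface, level with it; the furniture and walls round the work are solid. World frame = base frame: x ahead of the robot, y to its left, z up, the work surface at z = 0. Lengths are in mm, angles in rad, forces in N, time in s.
With the tool pointing down it reaches from about 275 to 875 mm from the base axis. Payload 12.5 kg.
Tool frame: the origin (TCP) lies at the very end of the fingers, on their centre line; the grasp point (between the pads) lies 19 mm behind it (ctrl.grip_depth is the distance from the TCP to the grasp point, in mm); z points along the fingers, y is the line along which they close (so a half turn about z gives the same grasp; the last joint's range is limited). The gripper opens to 85 mm and grips with 20 to 120 N. Pads are 22 mm wide; open, the fingers measure 114 mm over their backs; the gripper's body (76 mm by 85 mm) begins 54 mm behind the grasp point. The pads swing forward as they close: fully open they stand 13 mm farther back than shut.
Start: joints at [-1.429, 0.351, 1.652, -0, 1.139, -0.085], TCP at [123.694, -535.896, 231.29] pointing down, gripper open.
Joint ranges: [-2.75, 2.75], [-0.79, 2.1], [0.01, 2.65], [-1.57, 4.71], [0.07, 3.14], [-2.87, 2.87]. Speed limits (rad/s): [2.22, 2.22, 2.79, 3.14, 3.14, 3.14].

## Interface

Orientations are given as a unit quaternion [x, y, z, w].
In Python, from station import ctrl, eyes gives the robot as it stands.
- The arm moves only by the tool arm_command, never from a script. Its argument "commands" is a list of rows, each a list of 7 numbers: the turn, a rotation vector about the tool's x, y, z in rad, then the shift along the tool's x, y, z in m, then the closure, from 0 (fully open) to 1 (shut). A call has 1 to 20 rows; each row shifts and turns the commanded pose from where the row before left it, along the tool's axes as they then stand; what a row does not reach is not made up. A row lasts 1/10 s, in which the tool goes at most 50 mm and 8.59 degrees, less where a joint would pass 70% of its speed; a pose out of reach is approached as far as the arm can. A call with a gripper value outside its range is refused whole. The fingers move at their own pace and stop on an object; the grip force is fixed at half the most. Time passes only in rows, so rows that do not move let the fingers close. It gives the time, the measured TCP pose, the force, the opening and the grip force at its end, in the units of the state.
- ctrl.read_state(): the state, without advancing time (a new reading comes with each control period).
- eyes.capture(name): name is "side" or "top" or "wrist"; returns a dict with "img" (420x560x3 uint8, red, green, blue), "depth" (420x560 float32, mm along the optical axis (not along the pixel's ray), 0 where there is no reading), "fovy" (degrees; the focal length in pixels is half the picture's height over the tangent of half this angle, whatever the lens; pixels are square), "cx", "cy" (the principal point, pixels), "rvec" (rotation vector, rad) and "tvec" (3), from world to camera coordinates, as OpenCV has them. Camera axes: x right, y down, z forward; pixel columns grow to the right and rows downward; lengths in mm; the calibration is good to about 2 mm. A picture is of the moment at which its call begins.
- ctrl.sign_off(): hands the job in; it is judged then, once.
The state is a dict: "time": time; "qpos": joint angles; "qd": joint speeds; "tau": joint torques, N m; "ee_pos": TCP position; "tool_rot": TCP orientation; "ft_force": force on the tool from outside, world axes, zero at the start; "ft_torque": the same for the moment, N m; "width": finger opening in mm; "grasp_force": force on a finger pad.
Only numpy, scipy, OpenCV 4.12 (cv2) and the standard library are available. Lean on these libraries where they do the work, as an engineer would, in place of code of your own. Each camera call takes 0.05 s, during which the arm holds its last target. There are 200 camera calls.

## Working session

There is one attempt and no reset: what is moved stays moved. The work goes in short steps, Python scripts to look and compute and a tool call to move; the robot and the scene stay as the last step left them, time stands still between calls to the robot, and variables do not carry over. Pictures are saved under pics/ and viewed, at most 14 in all, crops included, and the job is handed in when it is done.

Besides the shell and the picture viewer there is one more tool, called after "Emit:" as name(argument=value, ...), one argument or row to a line, values as JSON. arm_command: Moves the arm, as the interface text tells. Its arguments: {"type":"object","properties":{"commands":{"type":"array","items":{"type":"array","items":{"type":"number"}}}},"required":["commands"]}

```bash
mkdir -p pics; ls
python3 - <<'E'
from station import ctrl, eyes
import cv2,numpy as np
for n in("top","side"):
    c=eyes.capture(n); cv2.imwrite(f"pics/{n}0.png",c["img"][:,:,::-1]); np.savez(f"pics/{n}0.npz",**c)
    print(n,c["fovy"],c["cx"],c["cy"],c["rvec"],c["tvec"],(c["depth"]>0).mean())
s=ctrl.read_state();print(s)
E
```

```text
pics
top 43.315582010268216 282.6818460037361 202.9522950204377 [ 2.21889988 -2.17287731  0.05281369] [  19.95886707  607.77429641 1531.37153166] 0.9960076530612245
side 51.95435458841842 281.1619337487242 212.80360748966325 [ 1.91834714 -0.46422426  0.32994512] [-507.54724676  154.22709296 1023.45196841] 0.8062244897959183
{'time': 0.1, 'qpos': array([-1.42860028e+00,  3.51219414e-01,  1.65235645e+00, -2.55812749e-06,
        1.13908701e+00, -8.45849150e-02]), 'qd': array([ 0.00099928, -0.00126728, -0.00242845,  0.00080306, -0.00043858,
        0.00242306]), 'tau': array([ 5.02756702e-04, -5.06831717e+01, -2.91878843e+01, -6.12039162e-05,
        2.69625241e-03, -4.44907599e-06]), 'ee_pos': array([ 123.65371046, -535.61768086,  230.79334056]), 'tool_rot': array([ 9.93577982e-01,  1.13148167e-01, -1.65728477e-05, -5.34850747e-04]), 'ft_force': array([-0.47532949, -1.14344159, -0.34420529]), 'ft_torque': array([ 0.0361829 ,  0.01068332, -0.03778109]), 'grasp_force': 0.0, 'width': 85.40478312136895}
```

View pics/top0.png

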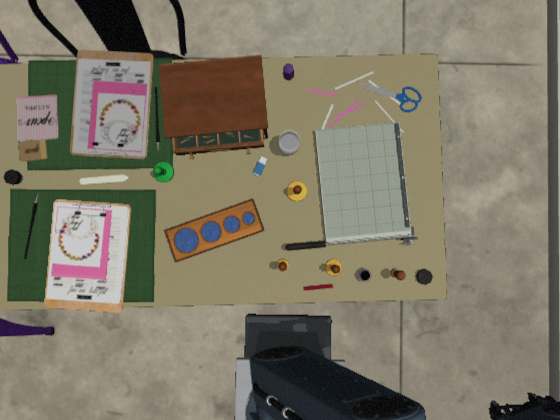

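View pics/side0.png

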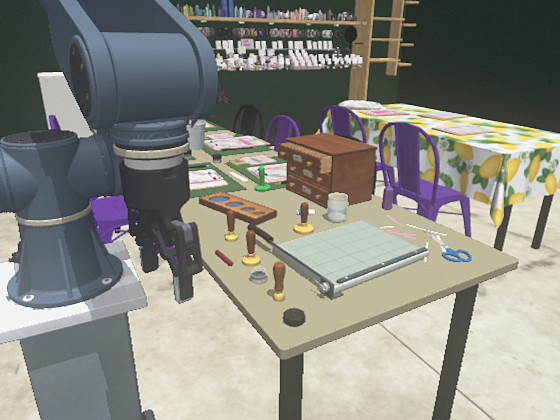

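The top view shows the brass-ringed stamps at about (297,191), (334,268) and (283,265), and a stamp with no ring at (399,274). The ink jar is at (364,275), the rinse jar at (288,143) and the green look-alike at (163,172). The stand's wells run from (186,239), the largest, to (248,218), the smallest. The side view agrees with this. I'll measure next.

```bash
cat > h.py <<'E'
import cv2,numpy as np
from scipy.spatial.transform import Rotation as R
def cam(c):
    f=210/np.tan(np.radians(float(c["fovy"])/2)); return f,cv2.Rodrigues(np.array(c["rvec"],float))[0],np.array(c["tvec"],float)
def ray(c,u,v,z):
    f,M,t=cam(c); d=M.T@np.array([(u-c["cx"])/f,(v-c["cy"])/f,1]); o=-M.T@t
    return o+d*(z-o[2])/d[2]
def proj(c,p):
    f,M,t=cam(c); q=M@np.array(p,float)+t; return q[0]/q[2]*f+c["cx"],q[1]/q[2]*f+c["cy"]
def cloud(c):
    f,M,t=cam(c); v,u=np.mgrid[0:420,0:560]; d=c["depth"].astype(float)
    return (np.stack([(u-c["cx"])/f*d,(v-c["cy"])/f*d,d],-1)-t)@M
def blobs(m,amin):
    n,l,s,ce=cv2.connectedComponentsWithStats(m.astype(np.uint8)); 
    return [(ce[i],s[i],l==i) for i in range(1,n) if s[i,4]>=amin]
E
python3 - <<'E'
from h import *
c=dict(np.load("pics/top0.npz")); P=cloud(c); im=c["img"]; hsv=cv2.cvtColor(im,cv2.COLOR_RGB2HSV)
H,S,V=[hsv[...,i].astype(int) for i in range(3)]
print("blue")
for ce,s,m in blobs((H>100)&(H<125)&(S>90),25): print(ce.round(1),s[4],s[2:4],ray(c,*ce,11).round(1))
print("brass/wood")
box=np.zeros(H.shape,bool); box[170:295,250:440]=1
for ce,s,m in blobs((H<26)&(S>140)&box,8):
    print(ce.round(1),s[4],s[2:4],ray(c,*ce,10).round(1),"zmax",P[m][:,2].max().round(1))
print("tall")
for ce,s,m in blobs((P[...,2]>18)&(P[...,2]<120)&(c["depth"]>0),6):
    q=P[m]; print(ce.round(1),s[4],q[:,2].max().round(1),q.mean(0).round(1),np.median(q[q[:,2]>q[:,2].max()-15],0).round(1))
a=cv2.resize(im[175:295,265:440],None,fx=4.5,fy=4.5,interpolation=cv2.INTER_CUBIC); cv2.imwrite("pics/crop1.png",a[:,:,::-1])
E
```

```text
blue
[407.6  98.6] 218 [26 25] [ 924.4 -330.4   11. ]
[258.6 168.3] 81 [10 13] [708.  105.7  11. ]
[248.1 217.7] 87 [11 10] [562.1 133.1  11. ]
[231.4 223.8] 165 [15 15] [543.3 181.5  11. ]
[210.6 231.3] 272 [18 19] [520.1 241.6  11. ]
[186.  239.9] 409 [23 23] [493.3 312.9  11. ]
[299.3 366.3] 76 [14 24] [136.3 -25.3  11. ]
[313.3 362.9] 28 [11  9] [146.7 -65.5  11. ]
[359.7 390.8] 26 [ 8 10] [  70.3 -200.6   11. ]
brass/wood
[296.4 190.8] 314 [20 20] [644.1  -6.8  10. ] zmax 1559.4
[254.8 219.6] 254 [14 36] [557.  113.3  10. ] zmax 1559.4
[282.3 264.4] 111 [12 12] [428.2  30.1  10. ] zmax 1559.4
[332.9 267. ] 203 [16 17] [ 423.6 -117.5   10. ] zmax 94.9
[398.4 274.2] 88 [13 11] [ 406.8 -308.7   10. ] zmax 95.4
tall
[287.9  70.4] 148 87.7 [986.1  25.8  61.5] [990.7  25.7  76.9]
[361.7 185. ] 8169 54.8 [ 664.4 -196.3   23.4] [489.3 -47.9  44.3]
[288.7 141.5] 446 90.6 [781.7  19.1  55.9] [784.3  19.1  80.5]
[264.8 134. ] 33 117.0 [799.5  87.4  68.3] [799.4  86.9 110.5]
[ 94.9 142.8] 9 26.0 [771.7 586.1  21.9] [771.5 586.6  21.8]
[159.6 169.8] 102 94.8 [691.7 383.6  65. ] [688.6 384.9  88.9]
[ 11.8 176.2] 214 45.9 [667.3 818.4  34.2] [667.3 819.5  36.7]
[296.7 188.9] 65 92.8 [644.2  -5.8  79. ] [645.9  -6.5  87.6]
[216.5 228.5] 1955 39.5 [528.6 222.9  23.3] [531.7 213.3  26.2]
[ 77.2 212.3] 10 25.3 [567.2 630.1  20.9] [566.7 628.5  20.8]
[102.9 213.6] 9 26.0 [565.1 555.   21.6] [566.6 554.5  20.8]
[282.1 265.4] 60 93.4 [430.   30.6  82.3] [428.8  30.7  86.8]
[334.5 268.1] 73 94.9 [ 425.2 -116.    74.9] [ 424.  -117.4   87.7]
[363.4 274.2] 61 36.3 [ 405.7 -204.8   23.5] [ 406.9 -207.4   24.6]
[398.9 274.1] 99 95.4 [ 412.4 -295.5   77. ] [ 411.3 -296.8   87. ]
[254.2 415.6] 57 75.2 [  5.2 100.3  43.8] [ 5.5 95.3 65.2]
```

View pics/crop1.png

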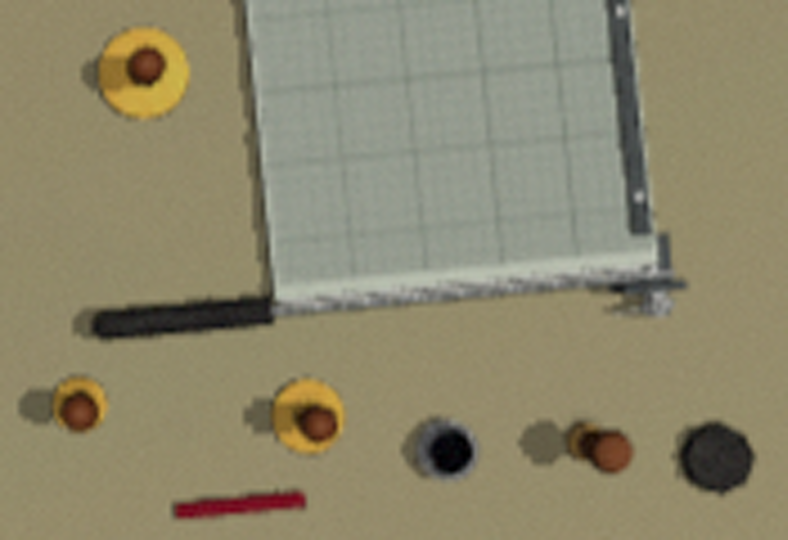

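All four brown-handled stamps matched by ring width:
- (296,191), ring Ø58 mm: stamp_4.
- (333,267), ring Ø48 mm: stamp_3.
- (282,264), ring Ø35 mm: stamp_2.
- (398,274), no ring: stamp_1.

The green one at (163,172) is the look-alike, so I'll leave it alone. The crop confirms these matches. I'll turn the tool so its x runs along the row (heading 1.936 rad) and its fingers close across it.

Emit:
arm_command(
  commands=[
    [0, 0, -0.1424, 0, 0, 0, 0],
    [0, 0, -0.1424, 0, 0, 0, 0],
    [0, 0, -0.1424, 0, 0, 0, 0],
    [0, 0, -0.1424, 0, 0, 0, 0],
    [0, 0, -0.1424, 0, 0, 0, 0],
    [0, 0, -0.1424, 0, 0, 0, 0],
    [0, 0, -0.1424, 0, 0, 0, 0],
    [0, 0, -0.1424, 0, 0, 0, 0],
    [0, 0, -0.1424, 0, 0, 0, 0],
    [0, 0, -0.1424, 0, 0, 0, 0],
    [0, 0, -0.1424, 0, 0, 0, 0],
    [0, 0, -0.1424, 0, 0, 0, 0],
    [0, 0, 0, 0, 0, 0, 0],
    [0, 0, 0, 0, 0, 0, 0],
  ],
)

```text
time: 1.5
ee_pos: [123.7, -535.8, 231.1]
tool_rot: [0.569, 0.822, 0.0, -0.0]
ft_force: [-0.5, 0.1, 0.3]
width: 85.5
grasp_force: 0.0
```

```bash
cat > go.py <<'E'
# usage: go.py x y z : shift in tool axes (mm) from the measured pose to the target
import sys; from h import *; from station import ctrl
s=ctrl.read_state(); M=R.from_quat(s["tool_rot"]).as_matrix()
print("t",round(s["time"],1),"pos",s["ee_pos"].round(1),"w",round(s["width"],1),"x axis",M[:,0].round(3),"z",M[:,2].round(4))
a=list(map(float,sys.argv[1:]))
for i in range(0,len(a),3): print(a[i:i+3],"->",(M.T@(np.array(a[i:i+3])-s["ee_pos"])).round(1))
E
python3 go.py 640 0 230
```

```text
t 1.5 pos [ 123.7 -535.8  231.1] w 85.5 x axis [-0.353  0.936  0.   ] z [-0.e+00  4.e-04 -1.e+00]
[640.0, 0.0, 230.0] -> [319.2 672.2   1.3]
```

Emit:
arm_command(
  commands=[
    [0, 0, 0, 0.0177, 0.0373, 0, 0],
    [0, 0, 0, 0.0177, 0.0373, 0, 0],
    [0, 0, 0, 0.0177, 0.0373, 0, 0],
    [0, 0, 0, 0.0177, 0.0373, 0, 0],
    [0, 0, 0, 0.0177, 0.0373, 0, 0],
    [0, 0, 0, 0.0177, 0.0373, 0, 0],
    [0, 0, 0, 0.0177, 0.0373, 0, 0],
    [0, 0, 0, 0.0177, 0.0373, 0, 0],
    [0, 0, 0, 0.0177, 0.0373, 0, 0],
    [0, 0, 0, 0.0177, 0.0373, 0, 0],
    [0, 0, 0, 0.0177, 0.0373, 0, 0],
    [0, 0, 0, 0.0177, 0.0373, 0, 0],
    [0, 0, 0, 0.0177, 0.0373, 0, 0],
    [0, 0, 0, 0.0177, 0.0373, 0, 0],
    [0, 0, 0, 0.0177, 0.0373, 0, 0],
    [0, 0, 0, 0.0177, 0.0373, 0, 0],
    [0, 0, 0, 0.0177, 0.0373, 0, 0],
    [0, 0, 0, 0.0177, 0.0373, 0, 0],
    [0, 0, 0, 0, 0, 0, 0],
    [0, 0, 0, 0, 0, 0, 0],
  ],
)

```text
time: 3.5
ee_pos: [637.2, 1.8, 230.6]
tool_rot: [0.568, 0.823, -0.0, -0.0]
ft_force: [0.0, -0.5, -0.2]
width: 85.4
grasp_force: 0.0
```

```bash
cat > look.py <<'E'
# look.py name: wrist picture with measured handle top / brass / blue blobs
import sys; from h import *; from station import ctrl,eyes
c=eyes.capture("wrist"); im=c["img"]; cv2.imwrite(f"pics/{sys.argv[1]}.png",im[:,:,::-1]); np.savez(f"pics/{sys.argv[1]}.npz",**c)
P=cloud(c); hsv=cv2.cvtColor(im,cv2.COLOR_RGB2HSV); H,S,V=[hsv[...,i].astype(int) for i in range(3)]
print("cam at",(-cam(c)[1].T@cam(c)[2]).round(1))
for n,m,z in(("brass",(H>17)&(H<28)&(S>140),8),("blue",(H>100)&(H<125)&(S>90),11)):
    for ce,s,b in blobs(m,300):
        k,_=cv2.findContours(b.astype(np.uint8),0,2); (u,v),r=cv2.minEnclosingCircle(max(k,key=cv2.contourArea))
        p=ray(c,u,v,z); print(n,ce.round(0),s[4],"circle",round(u),round(v),"->",p.round(1),"diam",(2*r*np.median(c["depth"][b])/cam(c)[0]).round(1))
for ce,s,b in blobs((P[...,2]>60)&(P[...,2]<99)&(c["depth"]>0)&(H<20)&(S>80),60):
    q=P[b]; t=q[q[:,2]>q[:,2].max()-8]; print("handle",ce.round(0),"top",t.mean(0).round(1),"bbox mid",((q.min(0)+q.max(0))/2).round(1),"ext",np.ptp(q,axis=0).round(1))
E
python3 look.py w1; python3 go.py 645 -6.5 48
```

```text
cam at [610.5  75.4 373.5]
blue [253.   5.] 401 circle 253 0 -> [546.2 170.5  11. ] diam 40.0
blue [254.  47.] 734 circle 254 46 -> [561. 130.  11.] diam 34.8
blue [363. 121.] 595 circle 364 121 -> [708.  102.2  11. ] diam 40.3
handle [496.  49.] top [781.8 200.2  62.8] bbox mid [781.8 199.3  63.3] ext [11.6 86.3  6.5]
handle [80. 90.] top [430.3  28.2  87.6] bbox mid [429.5  28.1  75.7] ext [21.6 22.  31. ]
handle [455. 143.] top [791.8 112.4  62.8] bbox mid [792.7 111.3  63.2] ext [ 8.  48.7  6.4]
handle [454. 176.] top [798.1  81.1  94.8] bbox mid [797.8  81.8  79.9] ext [ 2.6  7.4 37.7]
handle [279. 204.] top [644.   -9.1  87.7] bbox mid [644.2  -9.6  76.7] ext [22.9 22.  29.8]
handle [ 54. 225.] top [ 425.4 -118.7   87.9] bbox mid [ 424.4 -118.5   76.2] ext [23.1 19.6 32.2]
handle [ 22. 347.] top [ 411.7 -297.8   88.8] bbox mid [ 410.5 -297.8   76.4] ext [26.4 21.1 32.7]
t 3.5 pos [636.8   1.1 230.9] w 85.1 x axis [-0.355  0.935  0.   ] z [-9.e-04 -1.e-04 -1.e+00]
[645.0, -6.5, 48.0] -> [-10.    5.1 182.9]
```

View pics/w1.png

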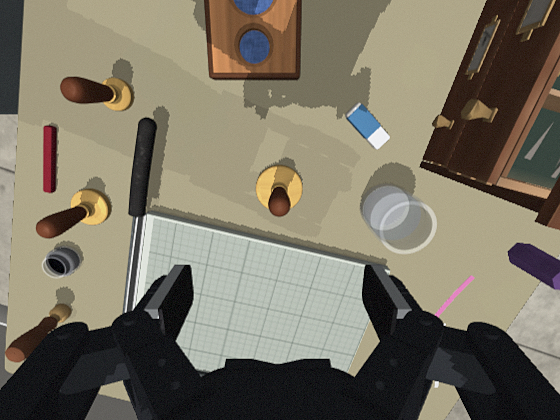

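The wrist view shows stamp_4 at (279,190), with the top of its handle at (279,204). It agrees with the top camera to about 2 mm. I'll descend in two stages.

Emit:
arm_command(
  commands=[
    [0, 0, 0, -0.0037, 0.0013, 0.01, 0],
    [0, 0, 0, -0.0037, 0.0013, 0.03, 0],
    [0, 0, 0, -0.0038, 0.0012, 0.03, 0],
    [0, 0, 0, 0, 0, 0.03, 0],
    [0, 0, 0, 0, 0, 0.02, 0],
    [0, 0, 0, 0, 0, 0, 0],
    [0, 0, 0, 0, 0, 0, 0],
  ],
)

```text
time: 4.25
ee_pos: [644.8, -8.6, 111.7]
tool_rot: [0.568, 0.823, 0.0, 0.0]
ft_force: [0.3, -0.2, 0.2]
width: 85.4
grasp_force: 0.0
```

```bash
python3 go.py 644.3 -8 48; python3 look.py w2
```

```text
t 4.2 pos [644.8  -8.6 111.7] w 85.4 x axis [-0.355  0.935 -0.   ] z [ 1.e-04 -0.e+00 -1.e+00]
[644.3, -8.0, 48.0] -> [ 0.7 -0.2 63.7]
cam at [617.9  65.  254.5]
blue [236.   6.] 480 circle 236 1 -> [564.2 124.4  11. ] diam 29.1
blue [403. 109.] 1424 circle 402 108 -> [707.5 102.3  11. ] diam 40.8
handle [552. 166.] top [797.1  91.8  69.3] bbox mid [796.4 101.9  67. ] ext [11.4 29.4 14. ]
handle [547. 191.] top [798.2  81.5  75. ] bbox mid [798.3  81.9  69.9] ext [ 3.9  8.  19.6]
handle [275. 238.] top [643.7  -8.1  87.5] bbox mid [643.8  -8.7  75.6] ext [22.5 21.2 31.2]
```

Emit:
arm_command(
  commands=[
    [0, 0, 0, 0.0005, 0, 0.02, 0],
    [0, 0, 0, 0, 0, 0.02, 0],
    [0, 0, 0, 0, 0, 0.015, 0],
    [0, 0, 0, 0, 0, 0.008, 0],
    [0, 0, 0, 0, 0, 0, 0.3],
    [0, 0, 0, 0, 0, 0, 0.5],
    [0, 0, 0, 0, 0, 0, 0.65],
    [0, 0, 0, 0, 0, 0, 0.8],
    [0, 0, 0, 0, 0, 0, 1],
    [0, 0, 0, 0, 0, 0, 1],
    [0, 0, 0, 0, 0, 0, 1],
    [0, 0, 0, 0, 0, 0, 1],
    [0, 0, 0, 0, 0, 0, 1],
    [0, 0, 0, 0, 0, 0, 1],
    [0, 0, 0, 0, 0, 0, 1],
  ],
)

```text
time: 5.8
ee_pos: [644.6, -7.5, 49.0]
tool_rot: [0.567, 0.824, -0.0, 0.0]
ft_force: [-3.3, -1.8, 6.3]
width: 21.7
grasp_force: 58.4
```

```bash
python3 go.py 644.8 -8.3 130 492.6 311.6 130
```

```text
t 5.8 pos [644.6  -7.5  49. ] w 21.7 x axis [-0.357  0.934 -0.   ] z [ 1.e-04 -3.e-04 -1.e+00]
[644.8, -8.3, 130.0] -> [ -0.8  -0.1 -81. ]
[492.6, 311.6, 130.0] -> [352.4 -28.2 -81.1]
```

Emit:
arm_command(
  commands=[
    [0, 0, 0, 0, 0, -0.005, 1],
    [0, 0, 0, 0, 0, -0.015, 1],
    [0, 0, 0, 0, 0, -0.02, 1],
    [0, 0, 0, 0, 0, -0.02, 1],
    [0, 0, 0, 0, 0, -0.02, 1],
    [0, 0, 0, 0.012, -0.001, 0, 1],
    [0, 0, 0, 0.026, -0.0021, 0, 1],
    [0, 0, 0, 0.026, -0.0021, 0, 1],
    [0, 0, 0, 0.026, -0.0021, 0, 1],
    [0, 0, 0, 0.026, -0.0021, 0, 1],
    [0, 0, 0, 0.026, -0.0021, 0, 1],
    [0, 0, 0, 0.026, -0.0021, 0, 1],
    [0, 0, 0, 0.026, -0.0021, 0, 1],
    [0, 0, 0, 0.026, -0.0021, 0, 1],
    [0, 0, 0, 0.026, -0.0021, 0, 1],
    [0, 0, 0, 0.026, -0.0021, 0, 1],
    [0, 0, 0, 0.026, -0.0021, 0, 1],
    [0, 0, 0, 0.026, -0.0021, 0, 1],
    [0, 0, 0, 0.026, -0.0021, 0, 1],
    [0, 0, 0, 0, 0, 0, 1],
  ],
)

```text
time: 7.8
ee_pos: [491.1, 312.0, 127.8]
tool_rot: [0.566, 0.824, -0.0, -0.0]
ft_force: [0.1, -0.5, -2.7]
width: 21.6
grasp_force: 58.9
```

```bash
python3 look.py w3; python3 go.py 492.6 311.6 60;  python3 - <<'E'
from station import eyes
import cv2,numpy as np
c=eyes.capture("side"); cv2.imwrite("pics/s3.png",cv2.resize(c["img"][150:290,130:340,::-1],None,fx=3,fy=3))
a=cv2.imread("pics/w3.png")
b=cv2.imread("pics/s3.png"); b=cv2.resize(b,(504,336)); a=cv2.resize(a,(448,336)); 
cv2.imwrite("pics/m3.png",cv2.resize(np.hstack([a,b]),(800,282)))
E
```

```text
cam at [464.  385.4 270.6]
blue [281. 187.] 1501 circle 278 205 -> [493.7 310.   11. ] diam 66.8
blue [278. 336.] 649 circle 278 332 -> [544.2 176.6  11. ] diam 44.2
handle [279. 217.] top [486.3 322.7  92.7] bbox mid [491.1 320.   89.5] ext [59.5 38.7 18.8]
handle [549. 391.] top [780.2 241.6  79.9] bbox mid [777.7 257.5  72.4] ext [14.4 54.  24.8]
t 7.8 pos [491.9 310.7 127.8] w 21.7 x axis [-0.359  0.933  0.   ] z [-8.e-04 -3.e-04 -1.e+00]
[492.6, 311.6, 60.0] -> [ 0.6  1.1 67.8]
```

View pics/m3.png

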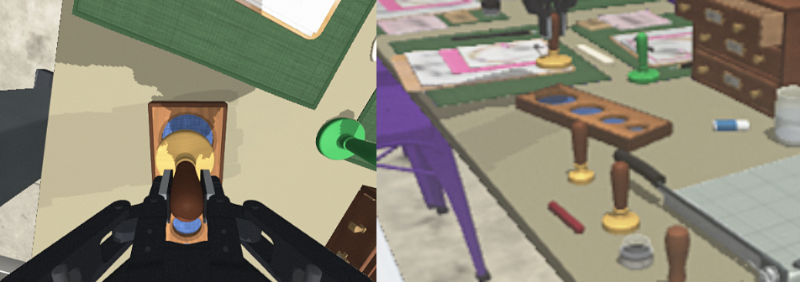

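The wrist part shows the die hanging level over well 4 at about (185,150). The side part shows it upright over the stand. I'll lower it slowly.

Emit:
arm_command(
  commands=[
    [0, 0, 0, 0.0005, 0.001, 0.01, 1],
    [0, 0, 0, 0, 0, 0.02, 1],
    [0, 0, 0, 0, 0, 0.015, 1],
    [0, 0, 0, 0, 0, 0.008, 1],
    [0, 0, 0, 0, 0, 0.005, 1],
    [0, 0, 0, 0, 0, 0.004, 1],
    [0, 0, 0, 0, 0, 0.003, 1],
    [0, 0, 0, 0, 0, 0, 1],
  ],
)

```text
time: 8.7
ee_pos: [494.1, 310.3, 63.3]
tool_rot: [0.567, 0.824, 0.0, 0.0]
ft_force: [0.1, -0.7, -2.6]
width: 21.9
grasp_force: 58.9
```

```bash
python3 go.py 492.6 311.6 60
```

```text
t 8.7 pos [494.1 310.3  63.3] w 21.9 x axis [-0.357  0.934 -0.   ] z [ 0.  0. -1.]
[492.6, 311.6, 60.0] -> [ 1.7 -0.9  3.3]
```

Next I'll step down to contact in 1 mm steps, with small centring.

Emit:
arm_command(
  commands=[
    [0, 0, 0, 0.001, -0.0005, 0.001, 1],
    [0, 0, 0, 0, 0, 0.001, 1],
    [0, 0, 0, 0, 0, 0.001, 1],
    [0, 0, 0, 0, 0, 0.0005, 1],
    [0, 0, 0, 0, 0, 0, 1],
  ],
)

```text
time: 9.2
ee_pos: [493.3, 311.1, 60.0]
tool_rot: [0.567, 0.824, 0.0, 0.0]
ft_force: [-1.1, -0.2, 0.7]
width: 21.5
grasp_force: 59.1
```

Contact. I'll release to a partial opening and rise.

Emit:
arm_command(
  commands=[
    [0, 0, 0, 0, 0, 0, 0.7],
    [0, 0, 0, 0, 0, 0, 0.6],
    [0, 0, 0, 0, 0, 0, 0.5],
    [0, 0, 0, 0, 0, 0, 0.4],
    [0, 0, 0, 0, 0, 0, 0.4],
    [0, 0, 0, 0, 0, 0, 0.4],
    [0, 0, 0, 0, 0, -0.01, 0.4],
    [0, 0, 0, 0, 0, -0.02, 0.4],
    [0, 0, 0, 0, 0, -0.03, 0.4],
    [0, 0, 0, 0, 0, -0.03, 0.4],
    [0, 0, 0, 0, 0, 0, 0.4],
  ],
)

```text
time: 10.3
ee_pos: [495.0, 312.1, 154.5]
tool_rot: [0.567, 0.824, 0.003, 0.002]
ft_force: [0.3, -0.2, -0.8]
width: 51.1
grasp_force: 0.0
```

```bash
python3 look.py w4; python3 go.py 423.6 -118 150
```

```text
cam at [467.2 385.1 297.4]
blue [281. 183.] 480 circle 273 195 -> [493.1 311.2  11. ] diam 66.7
blue [274. 264.] 1764 circle 274 264 -> [520.9 237.5  11. ] diam 55.9
blue [274. 315.] 846 circle 274 314 -> [543.6 177.6  11. ] diam 43.1
blue [274. 351.] 341 circle 274 351 -> [562.5 127.7  11. ] diam 30.5
handle [272. 218.] top [491.9 311.6  96.2] bbox mid [492.8 308.9  79.8] ext [23.1 22.8 38.3]
handle [539. 352.] top [776.7 256.4  95.4] bbox mid [770.6 282.9  79.5] ext [ 27.5 101.8  39. ]
handle [128. 417.] top [429.3  38.   64.4] bbox mid [430.2  36.4  64.3] ext [15.   7.3  8.7]
t 10.3 pos [494.1 311.6 152.2] w 51.2 x axis [-0.357  0.934  0.   ] z [ 0.0036  0.0019 -1.    ]
[423.6, -118.0, 150.0] -> [-376.1 -219.2    1.1]
```

View pics/w4.png

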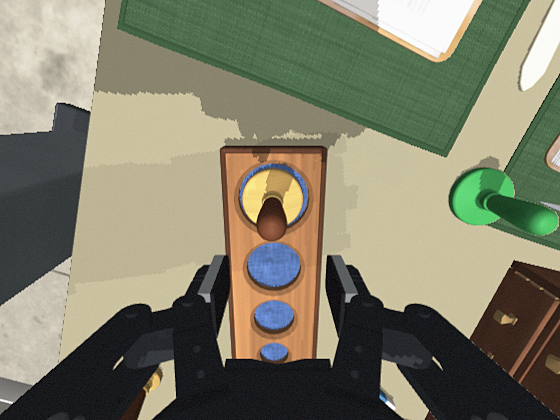

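Stamp_4 is seated in well 4 at (273,197). Next is stamp_3.

Emit:
arm_command(
  commands=[
    [0, 0, 0, -0.015, -0.009, 0, 0.4],
    [0, 0, 0, -0.0301, -0.0175, 0, 0.4],
    [0, 0, 0, -0.0301, -0.0175, 0, 0.4],
    [0, 0, 0, -0.0301, -0.0175, 0, 0.4],
    [0, 0, 0, -0.0301, -0.0175, 0, 0.4],
    [0, 0, 0, -0.0301, -0.0175, 0, 0.4],
    [0, 0, 0, -0.0301, -0.0175, 0, 0.4],
    [0, 0, 0, -0.0301, -0.0175, 0, 0.4],
    [0, 0, 0, -0.0301, -0.0175, 0, 0.4],
    [0, 0, 0, -0.0301, -0.0175, 0, 0.4],
    [0, 0, 0, -0.0301, -0.0175, 0, 0.4],
    [0, 0, 0, -0.0301, -0.0175, 0, 0.4],
    [0, 0, 0, -0.0301, -0.0175, 0, 0.4],
    [0, 0, 0, 0, 0, 0.02, 0.4],
    [0, 0, 0, 0, 0, 0.02, 0.4],
    [0, 0, 0, 0, 0, 0, 0.4],
    [0, 0, 0, 0, 0, 0, 0.4],
  ],
)

```text
time: 12.05
ee_pos: [422.6, -118.3, 109.7]
tool_rot: [0.567, 0.824, -0.0, -0.001]
ft_force: [-0.2, -0.5, -0.7]
width: 51.0
grasp_force: 0.0
```

```bash
python3 look.py w5; python3 go.py 424 -118.5 49
```

```text
cam at [395.8 -44.8 252.6]
handle [381.  12.] top [429.2  20.   85.9] bbox mid [427.3  21.3  75.3] ext [22.1 12.6 30.3]
handle [275. 241.] top [ 422.4 -118.8   87.5] bbox mid [ 422.4 -119.3   75.9] ext [22.3 21.1 30.9]
t 12.1 pos [ 423.  -118.4  110.2] w 51.3 x axis [-0.357  0.934 -0.   ] z [ 0. -0. -1.]
[424.0, -118.5, 49.0] -> [-0.5  0.9 61.2]
```

Aligned to within 1 mm, so I'll descend, grip and lift.

Emit:
arm_command(
  commands=[
    [0, 0, 0, -0.0003, 0, 0.02, 0.4],
    [0, 0, 0, 0, 0, 0.02, 0.4],
    [0, 0, 0, 0, 0, 0.014, 0.4],
    [0, 0, 0, 0, 0, 0.007, 0.4],
    [0, 0, 0, 0, 0, 0, 0.5],
    [0, 0, 0, 0, 0, 0, 0.65],
    [0, 0, 0, 0, 0, 0, 0.8],
    [0, 0, 0, 0, 0, 0, 1],
    [0, 0, 0, 0, 0, 0, 1],
    [0, 0, 0, 0, 0, 0, 1],
    [0, 0, 0, 0, 0, 0, 1],
    [0, 0, 0, 0, 0, 0, 1],
    [0, 0, 0, 0, 0, 0, 1],
  ],
)

```text
time: 13.4
ee_pos: [423.2, -119.0, 49.7]
tool_rot: [0.567, 0.824, 0.0, 0.001]
ft_force: [-3.6, -1.0, 5.4]
width: 21.9
grasp_force: 58.3
```

```bash
python3 go.py 519.6 239.8 150
```

```text
t 13.4 pos [ 423.2 -119.    49.7] w 21.9 x axis [-0.357  0.934 -0.001] z [ 9.e-04 -6.e-04 -1.e+00]
[519.6, 239.8, 150.0] -> [ 300.7  218.2 -100.4]
```

Emit:
arm_command(
  commands=[
    [0, 0, 0, 0, 0, -0.005, 1],
    [0, 0, 0, 0, 0, -0.015, 1],
    [0, 0, 0, 0, 0, -0.02, 1],
    [0, 0, 0, 0, 0, -0.02, 1],
    [0, 0, 0, 0, 0, -0.02, 1],
    [0, 0, 0, 0, 0, -0.02, 1],
    [0, 0, 0, 0.0147, 0.0108, 0, 1],
    [0, 0, 0, 0.026, 0.0188, 0, 1],
    [0, 0, 0, 0.026, 0.0188, 0, 1],
    [0, 0, 0, 0.026, 0.0188, 0, 1],
    [0, 0, 0, 0.026, 0.0188, 0, 1],
    [0, 0, 0, 0.026, 0.0188, 0, 1],
    [0, 0, 0, 0.026, 0.0188, 0, 1],
    [0, 0, 0, 0.026, 0.0188, 0, 1],
    [0, 0, 0, 0.026, 0.0188, 0, 1],
    [0, 0, 0, 0.026, 0.0188, 0, 1],
    [0, 0, 0, 0.026, 0.0188, 0, 1],
    [0, 0, 0, 0.026, 0.0188, 0, 1],
    [0, 0, 0, 0, 0, 0, 1],
    [0, 0, 0, 0, 0, 0, 1],
  ],
)

```text
time: 15.4
ee_pos: [518.6, 240.0, 149.0]
tool_rot: [0.567, 0.824, -0.0, -0.0]
ft_force: [-0.5, 0.4, -1.4]
width: 21.8
grasp_force: 59.1
```

```bash
python3 go.py 519.6 239.8 60.7
```

```text
t 15.4 pos [518.6 240.  149. ] w 21.8 x axis [-0.358  0.934 -0.   ] z [-3.e-04 -2.e-04 -1.e+00]
[519.6, 239.8, 60.7] -> [-0.6  0.9 88.3]
```

Emit:
arm_command(
  commands=[
    [0, 0, 0, 0, 0.0005, 0.01, 1],
    [0, 0, 0, 0, 0, 0.02, 1],
    [0, 0, 0, 0, 0, 0.02, 1],
    [0, 0, 0, 0, 0, 0.015, 1],
    [0, 0, 0, 0, 0, 0.01, 1],
    [0, 0, 0, 0, 0, 0.006, 1],
    [0, 0, 0, 0, 0, 0.004, 1],
    [0, 0, 0, 0, 0, 0, 1],
  ],
)

```text
time: 16.2
ee_pos: [519.5, 239.9, 63.7]
tool_rot: [0.567, 0.824, -0.0, -0.0]
ft_force: [0.6, 0.8, -1.7]
width: 21.7
grasp_force: 59.1
```

```bash
python3 go.py 519.6 239.8 60.7
```

```text
t 16.2 pos [519.5 239.9  63.7] w 21.7 x axis [-0.357  0.934 -0.   ] z [-0. -0. -1.]
[519.6, 239.8, 60.7] -> [-0.1  0.1  3. ]
```

Emit:
arm_command(
  commands=[
    [0, 0, 0, 0, 0, 0.001, 1],
    [0, 0, 0, 0, 0, 0.001, 1],
    [0, 0, 0, 0, 0, 0.001, 1],
    [0, 0, 0, 0, 0, 0.0005, 1],
    [0, 0, 0, 0, 0, 0, 1],
  ],
)

```text
time: 16.7
ee_pos: [519.6, 240.1, 60.7]
tool_rot: [0.567, 0.824, 0.0, 0.0]
ft_force: [-1.6, -0.7, 3.4]
width: 22.0
grasp_force: 59.6
```

Contact at about 5 N. Release, then head to stamp_2.

Emit:
arm_command(
  commands=[
    [0, 0, 0, 0, 0, 0, 0.7],
    [0, 0, 0, 0, 0, 0, 0.6],
    [0, 0, 0, 0, 0, 0, 0.5],
    [0, 0, 0, 0, 0, 0, 0.4],
    [0, 0, 0, 0, 0, 0, 0.4],
    [0, 0, 0, 0, 0, 0, 0.4],
    [0, 0, 0, 0, 0, -0.01, 0.4],
    [0, 0, 0, 0, 0, -0.02, 0.4],
    [0, 0, 0, 0, 0, -0.03, 0.4],
    [0, 0, 0, 0, 0, -0.03, 0.4],
    [0, 0, 0, 0, 0, 0, 0.4],
  ],
)

```text
time: 17.8
ee_pos: [521.3, 240.7, 154.9]
tool_rot: [0.567, 0.824, 0.003, 0.002]
ft_force: [0.4, 0.3, 0.7]
width: 51.5
grasp_force: 0.0
```

```bash
python3 look.py w6; python3 go.py 428.5 29 150
```

```text
cam at [493.4 313.9 297.7]
blue [281. 111.] 697 circle 274 115 -> [493.5 311.   11. ] diam 70.3
blue [282. 187.] 359 circle 274 196 -> [520.6 239.   11. ] diam 55.2
blue [274. 255.] 1086 circle 274 254 -> [543.2 178.4  11. ] diam 43.7
blue [274. 296.] 462 circle 274 296 -> [562.5 128.7  11. ] diam 31.1
handle [272. 119.] top [493.  308.8  96.5] bbox mid [493.3 308.3  92.4] ext [23.7 23.4 13.2]
handle [272. 216.] top [518.  242.4  96.1] bbox mid [519.3 239.   79.5] ext [23.1 22.2 39. ]
handle [533. 328.] top [783.6 203.8  93.7] bbox mid [781.4 231.2  79.5] ext [ 22.2 126.1  39. ]
t 17.9 pos [520.4 240.3 152.7] w 51.1 x axis [-0.357  0.934 -0.   ] z [ 0.0039  0.0014 -1.    ]
[428.5, 29.0, 150.0] -> [-164.6 -161.3    2. ]
```

View pics/w6.png

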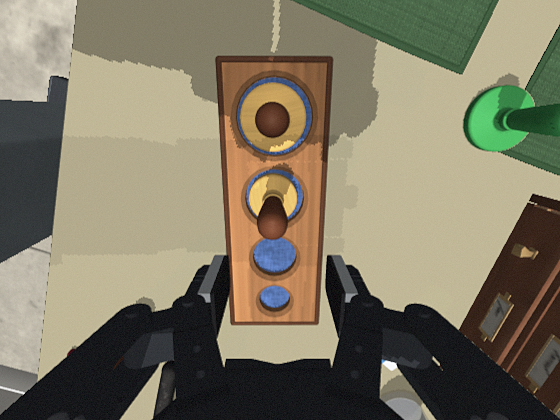

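Stamp_4 at (274,116) and stamp_3 at (273,196) are both seated and centred. Next is stamp_2.

Emit:
arm_command(
  commands=[
    [0, 0, 0, -0.0086, -0.0083, 0, 0.4],
    [0, 0, 0, -0.0195, -0.0191, 0, 0.4],
    [0, 0, 0, -0.0195, -0.0191, 0, 0.4],
    [0, 0, 0, -0.0195, -0.0191, 0, 0.4],
    [0, 0, 0, -0.0195, -0.0191, 0, 0.4],
    [0, 0, 0, -0.0195, -0.0191, 0, 0.4],
    [0, 0, 0, -0.0195, -0.0191, 0, 0.4],
    [0, 0, 0, -0.0195, -0.0191, 0, 0.4],
    [0, 0, 0, -0.0195, -0.0191, 0, 0.4],
    [0, 0, 0, 0, 0, 0.02, 0.4],
    [0, 0, 0, 0, 0, 0.02, 0.4],
    [0, 0, 0, 0, 0, 0, 0.4],
    [0, 0, 0, 0, 0, 0, 0.4],
  ],
)

```text
time: 19.15
ee_pos: [427.0, 28.5, 110.1]
tool_rot: [0.567, 0.824, -0.001, -0.001]
ft_force: [0.3, -0.4, 0.0]
width: 51.0
grasp_force: 0.0
```

```bash
python3 look.py w7; python3 go.py 428.5 29 49.5
```

```text
cam at [400.2 102.1 252.9]
blue [494.  83.] 2653 circle 495 83 -> [545.7 180.   11. ] diam 49.4
blue [479. 154.] 1079 circle 479 154 -> [563.6 130.5  11. ] diam 34.5
handle [277. 239.] top [427.   29.5  87.5] bbox mid [427.1  29.   75.7] ext [22.3 21.3 31.2]
t 19.2 pos [427.5  28.6 110.5] w 51.1 x axis [-0.357  0.934  0.   ] z [-5.e-04 -0.e+00 -1.e+00]
[428.5, 29.0, 49.5] -> [-0.   1.1 61. ]
```

Emit:
arm_command(
  commands=[
    [0, 0, 0, 0.0003, 0, 0.02, 0.4],
    [0, 0, 0, 0, 0, 0.02, 0.4],
    [0, 0, 0, 0, 0, 0.014, 0.4],
    [0, 0, 0, 0, 0, 0.007, 0.4],
    [0, 0, 0, 0, 0, 0, 0.5],
    [0, 0, 0, 0, 0, 0, 0.65],
    [0, 0, 0, 0, 0, 0, 0.8],
    [0, 0, 0, 0, 0, 0, 1],
    [0, 0, 0, 0, 0, 0, 1],
    [0, 0, 0, 0, 0, 0, 1],
    [0, 0, 0, 0, 0, 0, 1],
    [0, 0, 0, 0, 0, 0, 1],
    [0, 0, 0, 0, 0, 0, 1],
  ],
)

```text
time: 20.5
ee_pos: [427.8, 28.9, 50.2]
tool_rot: [0.567, 0.824, 0.0, 0.0]
ft_force: [-1.8, -1.1, 6.1]
width: 21.8
grasp_force: 58.3
```

```bash
python3 go.py 542.9 179.3 130
```

```text
t 20.5 pos [427.8  28.9  50.2] w 21.8 x axis [-0.357  0.934 -0.   ] z [ 9.e-04 -1.e-04 -1.e+00]
[542.9, 179.3, 130.0] -> [ 99.4 161.2 -79.7]
```

Emit:
arm_command(
  commands=[
    [0, 0, 0, 0, 0, -0.005, 1],
    [0, 0, 0, 0, 0, -0.015, 1],
    [0, 0, 0, 0, 0, -0.02, 1],
    [0, 0, 0, 0, 0, -0.02, 1],
    [0, 0, 0, 0, 0, -0.02, 1],
    [0, 0, 0, 0.0066, 0.0108, 0, 1],
    [0, 0, 0, 0.0116, 0.0188, 0, 1],
    [0, 0, 0, 0.0116, 0.0188, 0, 1],
    [0, 0, 0, 0.0116, 0.0188, 0, 1],
    [0, 0, 0, 0.0116, 0.0188, 0, 1],
    [0, 0, 0, 0.0116, 0.0188, 0, 1],
    [0, 0, 0, 0.0116, 0.0188, 0, 1],
    [0, 0, 0, 0.0116, 0.0188, 0, 1],
    [0, 0, 0, 0.0116, 0.0188, 0, 1],
    [0, 0, 0, 0, 0, 0, 1],
    [0, 0, 0, 0, 0, 0, 1],
  ],
)

```text
time: 22.1
ee_pos: [542.3, 179.8, 128.5]
tool_rot: [0.567, 0.824, -0.0, -0.0]
ft_force: [-0.4, -0.0, -0.4]
width: 21.2
grasp_force: 58.8
```

```bash
python3 go.py 542.9 179.3 61.2
```

```text
t 22.1 pos [542.3 179.8 128.5] w 21.2 x axis [-0.358  0.934  0.   ] z [-1.1e-03 -3.0e-04 -1.0e+00]
[542.9, 179.3, 61.2] -> [-0.7  0.5 67.3]
```

Emit:
arm_command(
  commands=[
    [0, 0, 0, -0.0005, 0, 0.01, 1],
    [0, 0, 0, 0, 0, 0.02, 1],
    [0, 0, 0, 0, 0, 0.015, 1],
    [0, 0, 0, 0, 0, 0.01, 1],
    [0, 0, 0, 0, 0, 0.005, 1],
    [0, 0, 0, 0, 0, 0.003, 1],
    [0, 0, 0, 0, 0, 0, 1],
  ],
)

```text
time: 22.8
ee_pos: [543.0, 178.9, 66.3]
tool_rot: [0.567, 0.824, 0.0, 0.0]
ft_force: [-0.4, 0.2, -0.7]
width: 21.6
grasp_force: 58.9
```

```bash
python3 go.py 542.9 179.3 61.2
```

```text
t 22.8 pos [543.  178.9  66.3] w 21.6 x axis [-0.357  0.934  0.   ] z [ 1.e-04  1.e-04 -1.e+00]
[542.9, 179.3, 61.2] -> [0.4 0.1 5.1]
```

Emit:
arm_command(
  commands=[
    [0, 0, 0, 0.0003, 0, 0.002, 1],
    [0, 0, 0, 0, 0, 0.001, 1],
    [0, 0, 0, 0, 0, 0.001, 1],
    [0, 0, 0, 0, 0, 0.001, 1],
    [0, 0, 0, 0, 0, 0.0003, 1],
    [0, 0, 0, 0, 0, 0, 1],
  ],
)

```text
time: 23.4
ee_pos: [542.9, 179.2, 61.3]
tool_rot: [0.567, 0.824, 0.0, 0.0]
ft_force: [-0.3, -0.7, 2.1]
width: 21.2
grasp_force: 59.2
```

Emit:
arm_command(
  commands=[
    [0, 0, 0, 0, 0, 0, 0.7],
    [0, 0, 0, 0, 0, 0, 0.6],
    [0, 0, 0, 0, 0, 0, 0.5],
    [0, 0, 0, 0, 0, 0, 0.4],
    [0, 0, 0, 0, 0, 0, 0.4],
    [0, 0, 0, 0, 0, 0, 0.4],
    [0, 0, 0, 0, 0, -0.01, 0.4],
    [0, 0, 0, 0, 0, -0.02, 0.4],
    [0, 0, 0, 0, 0, -0.03, 0.4],
    [0, 0, 0, 0, 0, -0.03, 0.4],
    [0, 0, 0, 0, 0, 0, 0.4],
  ],
)

```text
time: 24.5
ee_pos: [544.7, 179.7, 155.6]
tool_rot: [0.567, 0.824, 0.003, 0.002]
ft_force: [0.3, -0.5, -0.1]
width: 51.0
grasp_force: 0.0
```

```bash
python3 look.py w8; python3 go.py 411 -298 150
```

```text
cam at [516.8 253.  298.4]
blue [283.  48.] 712 circle 274 37 -> [493.3 310.   11. ] diam 75.7
blue [281. 127.] 570 circle 274 128 -> [520.1 239.   11. ] diam 57.3
blue [279. 188.] 303 circle 274 194 -> [543.3 178.5  11. ] diam 43.6
blue [274. 245.] 468 circle 274 242 -> [561.7 130.1  11. ] diam 32.0
blue [388. 301.] 304 circle 388 301 -> [710.4 106.7  11. ] diam 32.1
handle [272.  20.] top [495.3 303.   96.1] bbox mid [493.9 305.4  79.7] ext [22.3 18.3 38.7]
handle [272. 133.] top [519.6 239.2  96.6] bbox mid [519.6 238.4  92.2] ext [23.3 22.7 13.6]
handle [272. 214.] top [541.  182.2  96. ] bbox mid [542.1 179.3  79.5] ext [22.7 21.  39. ]
handle [528. 307.] top [788.5 159.2  94.9] bbox mid [785.5 186.5  79.5] ext [ 23.6 146.6  39. ]
t 24.6 pos [543.8 179.4 153.4] w 50.8 x axis [-0.357  0.934 -0.001] z [ 0.0041  0.001  -1.    ]
[411.0, -298.0, 150.0] -> [-398.6 -294.4    2.4]
```

View pics/w8.png

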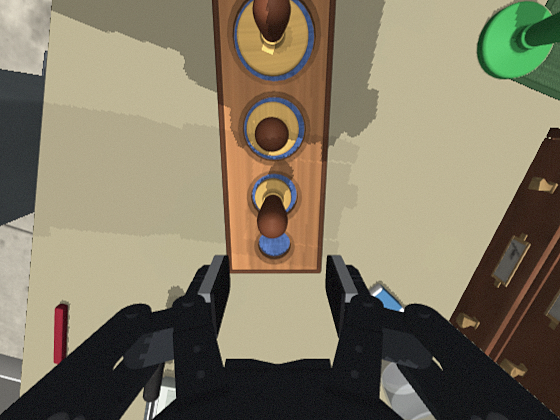

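Stamp_2 is seated at (273,195). Stamp_1 is last.

Emit:
arm_command(
  commands=[
    [0, 0, 0, -0.0136, -0.0108, 0, 0.4],
    [0, 0, 0, -0.0296, -0.0218, 0, 0.4],
    [0, 0, 0, -0.0296, -0.0218, 0, 0.4],
    [0, 0, 0, -0.0296, -0.0218, 0, 0.4],
    [0, 0, 0, -0.0296, -0.0218, 0, 0.4],
    [0, 0, 0, -0.0296, -0.0218, 0, 0.4],
    [0, 0, 0, -0.0296, -0.0218, 0, 0.4],
    [0, 0, 0, -0.0296, -0.0218, 0, 0.4],
    [0, 0, 0, -0.0296, -0.0218, 0, 0.4],
    [0, 0, 0, -0.0296, -0.0218, 0, 0.4],
    [0, 0, 0, -0.0296, -0.0218, 0, 0.4],
    [0, 0, 0, -0.0296, -0.0218, 0, 0.4],
    [0, 0, 0, -0.0296, -0.0218, 0, 0.4],
    [0, 0, 0, -0.0296, -0.0218, 0, 0.4],
    [0, 0, 0, 0, 0, 0.02, 0.4],
    [0, 0, 0, 0, 0, 0.02, 0.4],
    [0, 0, 0, 0, 0, 0, 0.4],
    [0, 0, 0, 0, 0, 0, 0.4],
  ],
)

```text
time: 26.35
ee_pos: [409.3, -297.8, 110.7]
tool_rot: [0.567, 0.824, 0.0, -0.001]
ft_force: [1.3, -0.7, -0.5]
width: 51.4
grasp_force: 0.0
```

```bash
python3 look.py w9; python3 go.py 411 -298 49.5
```

```text
cam at [ 382.5 -224.4  253.7]
handle [274. 243.] top [ 409.  -300.    88.6] bbox mid [ 409.  -300.4   76.2] ext [26.  25.1 32.2]
t 26.4 pos [ 409.8 -298.   111.4] w 51.3 x axis [-0.357  0.934  0.   ] z [-1.e-04  1.e-04 -1.e+00]
[411.0, -298.0, 49.5] -> [-0.4  1.1 61.9]
```

Emit:
arm_command(
  commands=[
    [0, 0, 0, -0.0012, 0, 0.02, 0.4],
    [0, 0, 0, 0, 0, 0.02, 0.4],
    [0, 0, 0, 0, 0, 0.014, 0.4],
    [0, 0, 0, 0, 0, 0.007, 0.4],
    [0, 0, 0, 0, 0, 0, 0.5],
    [0, 0, 0, 0, 0, 0, 0.65],
    [0, 0, 0, 0, 0, 0, 0.8],
    [0, 0, 0, 0, 0, 0, 1],
    [0, 0, 0, 0, 0, 0, 1],
    [0, 0, 0, 0, 0, 0, 1],
    [0, 0, 0, 0, 0, 0, 1],
    [0, 0, 0, 0, 0, 0, 1],
    [0, 0, 0, 0, 0, 0, 1],
  ],
)

```text
time: 27.7
ee_pos: [410.8, -299.6, 51.0]
tool_rot: [0.567, 0.824, -0.0, 0.001]
ft_force: [-2.0, 0.6, 6.7]
width: 25.2
grasp_force: 58.6
```

```bash
python3 go.py 561.6 130.5 155
```

```text
t 27.7 pos [ 410.8 -299.6   51. ] w 25.2 x axis [-0.357  0.934 -0.002] z [ 0.0011 -0.0013 -1.    ]
[561.6, 130.5, 155.0] -> [ 347.9  294.4 -104.3]
```

Emit:
arm_command(
  commands=[
    [0, 0, 0, 0, 0, -0.005, 1],
    [0, 0, 0, 0, 0, -0.015, 1],
    [0, 0, 0, 0, 0, -0.021, 1],
    [0, 0, 0, 0, 0, -0.021, 1],
    [0, 0, 0, 0, 0, -0.021, 1],
    [0, 0, 0, 0, 0, -0.021, 1],
    [0, 0, 0, 0.0125, 0.011, 0, 1],
    [0, 0, 0, 0.0258, 0.0218, 0, 1],
    [0, 0, 0, 0.0258, 0.0218, 0, 1],
    [0, 0, 0, 0.0258, 0.0218, 0, 1],
    [0, 0, 0, 0.0258, 0.0218, 0, 1],
    [0, 0, 0, 0.0258, 0.0218, 0, 1],
    [0, 0, 0, 0.0258, 0.0218, 0, 1],
    [0, 0, 0, 0.0258, 0.0218, 0, 1],
    [0, 0, 0, 0.0258, 0.0218, 0, 1],
    [0, 0, 0, 0.0258, 0.0218, 0, 1],
    [0, 0, 0, 0.0258, 0.0218, 0, 1],
    [0, 0, 0, 0.0258, 0.0218, 0, 1],
    [0, 0, 0, 0.0258, 0.0218, 0, 1],
    [0, 0, 0, 0.0258, 0.0218, 0, 1],
  ],
)

```text
time: 29.7
ee_pos: [561.6, 132.4, 154.5]
tool_rot: [0.567, 0.824, 0.0, 0.0]
ft_force: [0.6, 0.3, -1.5]
width: 25.4
grasp_force: 58.9
```

Emit:
arm_command(
  commands=[
    [0, 0, 0, 0, 0, 0, 1],
    [0, 0, 0, 0, 0, 0, 1],
    [0, 0, 0, 0, 0, 0, 1],
  ],
)

```text
time: 30.0
ee_pos: [561.1, 130.3, 154.1]
tool_rot: [0.567, 0.824, -0.0, -0.0]
ft_force: [-0.9, -0.7, -0.8]
width: 25.5
grasp_force: 59.0
```

```bash
python3 look.py w10; python3 go.py 561.6 130.5 62
```

```text
cam at [534.2 203.9 297. ]
blue [285.  76.] 619 circle 278 67 -> [520.9 239.2  11. ] diam 61.4
blue [283. 133.] 367 circle 278 142 -> [543.3 179.2  11. ] diam 44.0
blue [277. 195.] 752 circle 277 195 -> [562. 130.  11.] diam 31.9
blue [395. 264.] 578 circle 395 264 -> [709.2 102.5  11. ] diam 37.4
handle [276.  53.] top [520.3 236.5  96.5] bbox mid [519.9 237.5  80.1] ext [23.3 22.9 37.7]
handle [276. 151.] top [542.1 179.1  96.5] bbox mid [542.3 178.2  88. ] ext [22.6 22.7 21.9]
handle [528. 297.] top [793.3 119.4  95.1] bbox mid [788.8 148.5  79.5] ext [ 28.8 142.2  39. ]
t 30.1 pos [561.2 130.1 154.2] w 25.4 x axis [-0.356  0.935 -0.   ] z [-1.e-04 -1.e-04 -1.e+00]
[561.6, 130.5, 62.0] -> [ 0.2  0.5 92.2]
```

View pics/w10.png

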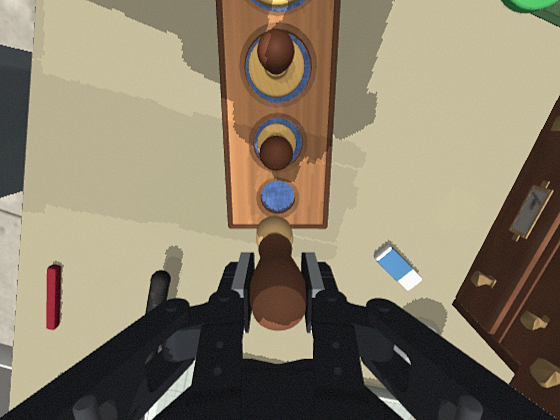

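The held die shows at (273,233) and the empty well 1 at (277,195). The die hangs about 2 mm toward tool -y, so I'll shift 2 mm in +y and lower it.

Emit:
arm_command(
  commands=[
    [0, 0, 0, 0, 0.001, 0.01, 1],
    [0, 0, 0, 0, 0.001, 0.02, 1],
    [0, 0, 0, 0, 0, 0.02, 1],
    [0, 0, 0, 0, 0, 0.015, 1],
    [0, 0, 0, 0, 0, 0.01, 1],
    [0, 0, 0, 0, 0, 0.006, 1],
    [0, 0, 0, 0, 0, 0.003, 1],
    [0, 0, 0, 0, 0, 0, 1],
    [0, 0, 0, 0, 0, 0, 1],
  ],
)

```text
time: 30.95
ee_pos: [563.6, 131.7, 70.6]
tool_rot: [0.567, 0.824, 0.0, 0.0]
ft_force: [0.2, 0.1, -0.0]
width: 25.2
grasp_force: 59.0
```

```bash
python3 go.py 562.5 130.8 62
```

```text
t 30.9 pos [563.6 131.7  70.6] w 25.2 x axis [-0.357  0.934 -0.   ] z [ 1.e-03  2.e-04 -1.e+00]
[562.5, 130.8, 62.0] -> [-0.5 -1.4  8.6]
```

Emit:
arm_command(
  commands=[
    [0, 0, 0, -0.0005, -0.0008, 0.002, 1],
    [0, 0, 0, 0, 0, 0.002, 1],
    [0, 0, 0, 0, 0, 0.0015, 1],
    [0, 0, 0, 0, 0, 0.001, 1],
    [0, 0, 0, 0, 0, 0, 1],
  ],
)

```text
time: 31.45
ee_pos: [562.7, 130.9, 63.4]
tool_rot: [0.567, 0.824, -0.0, -0.0]
ft_force: [-0.6, -0.2, -0.8]
width: 25.1
grasp_force: 59.0
```

Emit:
arm_command(
  commands=[
    [0, 0, 0, 0, 0, 0.001, 1],
    [0, 0, 0, 0, 0, 0, 1],
  ],
)

```text
time: 31.65
ee_pos: [562.7, 130.9, 62.4]
tool_rot: [0.567, 0.824, -0.0, -0.0]
ft_force: [-0.6, -0.3, -0.8]
width: 24.8
grasp_force: 59.0
```

Emit:
arm_command(
  commands=[
    [0, 0, 0, 0, 0, 0.0008, 1],
    [0, 0, 0, 0, 0, 0.0008, 1],
    [0, 0, 0, 0, 0, 0, 1],
  ],
)

```text
time: 31.95
ee_pos: [563.0, 130.9, 62.0]
tool_rot: [0.567, 0.824, 0.0, 0.0]
ft_force: [-3.4, 0.0, 11.3]
width: 25.2
grasp_force: 60.9
```

Contact at 62 mm, the expected felt height. Release.

Emit:
arm_command(
  commands=[
    [0, 0, 0, 0, 0, -0.0005, 0.7],
    [0, 0, 0, 0, 0, 0, 0.6],
    [0, 0, 0, 0, 0, 0, 0.5],
    [0, 0, 0, 0, 0, 0, 0.4],
    [0, 0, 0, 0, 0, 0, 0.4],
    [0, 0, 0, 0, 0, 0, 0.4],
    [0, 0, 0, 0, 0, -0.01, 0.4],
    [0, 0, 0, 0, 0, -0.02, 0.4],
    [0, 0, 0, 0, 0, -0.03, 0.4],
    [0, 0, 0, 0, 0, -0.03, 0.4],
    [0, 0, 0, -0.03, 0, -0.02, 0.4],
    [0, 0, 0, -0.04, 0, 0, 0.4],
    [0, 0, 0, -0.04, 0, 0, 0.4],
    [0, 0, 0, 0, 0, 0, 0.4],
    [0, 0, 0, 0, 0, 0, 0.4],
    [0, 0, 0, 0, 0, 0, 0.4],
  ],
)

```text
time: 33.55
ee_pos: [601.6, 28.9, 171.7]
tool_rot: [0.567, 0.824, 0.0, -0.0]
ft_force: [-0.5, -1.2, 0.1]
width: 51.4
grasp_force: 0.0
```

```bash
python3 look.py w11
python3 - <<'E'
from station import eyes
from h import *
c=eyes.capture("side"); a=c["img"][170:290,180:355,::-1]
w=cv2.imread("pics/w11.png"); cv2.imwrite("pics/m11.png",np.hstack([cv2.resize(w,(400,300)),cv2.resize(a,(400,300))]))
c=eyes.capture("top");P=cloud(c)
for ce,s,m in blobs((P[...,2]>18)&(P[...,2]<120)&(c["depth"]>0),6):
    if 270<ce[0]<420: print(ce.round(1),s[4],P[m].mean(0).round(1))
E
```

```text
cam at [574.6 102.4 314.5]
blue [281.  24.] 390 circle 276 16 -> [543.5 178.2  11. ] diam 46.7
blue [399. 161.] 747 circle 399 161 -> [707.9 102.5  11. ] diam 39.0
handle [274.   5.] top [546.8 167.   84.5] bbox mid [545.2 170.8  74.4] ext [17.  10.8 28.4]
handle [273.  71.] top [562.4 126.6  96.7] bbox mid [561.7 128.1  92.2] ext [27.3 27.6 13.5]
handle [532. 181.] top [777.3 125.2  97.2] bbox mid [790.  134.8  79.5] ext [ 32.  113.5  39. ]
[287.9  70.4] 149 [986.   25.5  61.7]
[362.9 184. ] 8014 [ 667.4 -199.8   23. ]
[288.7 141.5] 444 [781.7  19.   56. ]
[363.8 274. ] 63 [ 406.3 -206.    23.8]
[326.  416.4] 39 [   5.  -102.3   37.2]
```

View pics/m11.png

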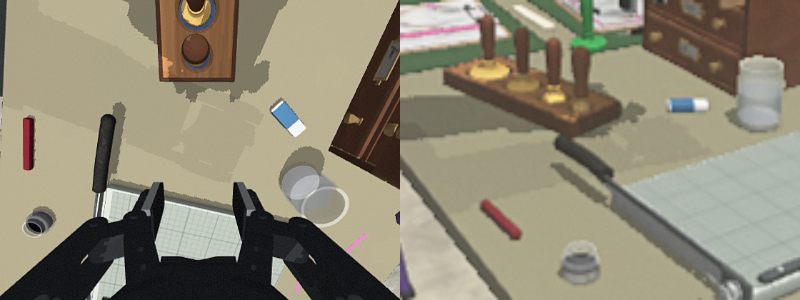

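The wrist part shows stamp_1 in well 1 at (195,50). The side part shows all four handles upright and level in the stand, at x of about 487 to 581. The stamps' handle tops are at equal heights and both jars are where they started, so I'll hand in.

```bash
python3 -c "
from station import ctrl
print(ctrl.sign_off())"
```

```text
the job is handed in; nothing more can be done
None
```

I put all four stamps in their matching wells, upright on the felt, left both jars where they were, and handed the job in at about 34 s; no verdict came back.

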